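# Unplug a battery charging station and hold its cover open

## Robot

A 6-joint arm with a two-finger parallel gripper is mounted at the origin on the work surface. World frame = base frame: x ahead of the robot, y to its left, z up, the work surface at z = 0. Lengths are in mm, angles in rad, forces in N, time in s.
With the tool pointing down it reaches from about 300 to 775 mm from the base axis. Payload 14.6 kg.
Tool frame: the origin (TCP) lies between the finger pads; the fingertips stand 19 mm ahead of it and the grasp point (between the pads) is the TCP; x points along the fingers, y is the direction in which the jaws open and shut, and the axes are right-handed (so a half turn about x gives the same grasp; the last joint's range is limited). The gripper opens to 94 mm and grips with 3 to 60 N. Pads are 16 mm wide; open, the fingers measure 119 mm over their backs; the gripper's body (75 mm by 177 mm) begins 78 mm behind the grasp point.
Start: joints at [1.171, 0.3, 1.521, -0, 1.321, -0.067], TCP at [179.677, 519.813, 224.446] pointing down, gripper open.
Joint ranges: [-3.03, 3.03], [-0.79, 2.21], [0.23, 2.52], [-1.04, 4.18], [0, 3.07], [-2.55, 2.55]. Speed limits (rad/s): [2.22, 2.22, 2.57, 3.14, 3.14, 3.14].

## Interface

Orientations are given as [roll, pitch, yaw] about the fixed x, y, z axes, in that order (R = Rz(yaw) Ry(pitch) Rx(roll)).
In Python, from cell import manip gives the robot as it stands.
- The arm moves only by the tool jog_arm, never from a script. Its argument "series" is one flat list of numbers, 7 for each row, row after row: the turn, a rotation vector about the world's x, y, z in rad, then the shift along the world's x, y, z in m, then the opening, from -1 (shut) to 1 (fully open). A call has 1 to 20 rows; each row is the pose to reach, as a shift and turn from the pose commanded when the call began; what a row does not reach only later rows make up. A row lasts 1/8 s, in which the tool goes at most 62.5 mm and 10.7 degrees, less where a joint would pass 70% of its speed; a pose out of reach is approached as far as the arm can. A call with a gripper value outside its range is refused whole. The fingers move at their own pace and stop on an object; "squeeze" is the grip in N (left out, the last holds). Time passes only in rows, so rows that repeat a pose let the fingers close. It gives the time, the measured TCP pose, the force and the opening at its end, in the units of the state.
- manip.read_state(): the state, without advancing time (a new reading comes with each control period).
- manip.camera(name): name is "side" or "top" or "wrist"; returns a dict with "color" (400x640x3 uint8, blue, green, red), "range_z" (400x640 float32, mm along the optical axis (not along the pixel's ray), 0 where there is no reading), "fx", "fy", "cx", "cy" (pixels), "pose" (4x4, takes a point from camera to world coordinates); the wrist camera has in their place "mount" (4x4, takes a point from camera to tool coordinates, whose origin is the TCP and whose axes are the tool frame's). Camera axes: x right, y down, z forward; pixel columns grow to the right and rows downward; lengths in mm; the calibration is good to about 2 mm. A picture is of the moment at which its call begins: read the wrist's pose just before it.
- manip.sign_off(): hands the job in, once; it reports no verdict.
The state is a dict: "clock": time; "joints": joint angles; "qd": joint speeds; "effort": joint torques, N m; "eef_pos": TCP position; "eef_rot": TCP orientation; "wrist_force": force on the tool from outside, world axes, zero at the start; "moment": the same for the moment, N m; "finger_gap": finger opening in mm.
Only numpy, scipy, OpenCV 4.12 (cv2) and the standard library are available. Lean on these libraries where they do the work, as an engineer would, in place of code of your own. Each camera call takes 0.05 s, during which the arm holds its last target.

## Task

Make the charging station safe and open it for inspection: first pull the red plug up out of its socket and leave it lying or standing in the yellow tray, while the grey plug stays in its socket. Then lift the station's hinged cover, which has a black bar along its front, and hold it open and still at 50 degrees (within 5 degrees) from closed; it falls shut by itself, so finish still holding it there. Do not lift the cover before the red plug is in the tray, and leave the other things on the bench alone.

Things in the scene. Friction and masses are not known exactly. Their poses are not given: they have to be found in the camera images.
- station: Battery charging station, a fixed grey case 170 (its x) by 280 (its y) by 85 mm high; origin at the centre of its underside on the bench, x away from its front (the front with the cover's bar looks to -x), y to the left seen from the robot. The cover lies over y -138 to +68 mm; the blue plug deck, top 85 mm up, spans y +70 to +140 mm and has two upward-facing sockets at x -45 and x +15 mm, both at y +105 mm. The red plug is in either one, the grey plug in the other.
- red_plug_mid (a point): Red plug to pull out: middle of its red head, a block 22 by 22 by 50 mm high standing on the deck (this point is 25 mm above the deck), z up along the plug while plugged in, sides parallel to the station's x and y. Below the head a stem 12 (x) by 16 (y) by 26 mm sits in the socket, held by a sprung ball detent that lets go when the plug is pulled straight up with about 8 N (5 to 15 N), within the first 10 mm; the stem is clear of the socket after 26 mm. Mass about 70 g.
- grey_plug_mid (a point): Grey plug, same shape and size, in the other socket, 60 mm from the red one along the station's x: middle of its head. It stays where it is.
- socket0 (a point): Mouth of the front socket (station x -45 mm), at the deck's top.
- socket1 (a point): Mouth of the rear socket (station x +15 mm), at the deck's top.
- cover (a joint): Angle of the station's cover, rad: 0 shut, growing as its front edge rises; stop at 1.3. Light grey plate 170 by 206 by 6 mm, about 0.6 kg (0.4 to 0.85), with a weak closing spring: it falls shut from every angle, and takes about 2.5 to 5 N upwards at the bar.
- cover_bar (a point): Middle of the cover's black bar: round, 10 mm thick, 120 mm long along the station's y, 88 mm up when shut. It stands 50 mm clear in front of the cover's and case's front edge, open above and below, with a leg to the cover at each end; 220 mm from the hinge line. It may turn in the fingers. Its axes turn with the cover: y along the bar.
- cover_hinge (a point): Middle of the cover's hinge line, which runs along the station's y at the station's rear edge, 86 mm up; bar and hinge are level within 3 mm when shut.
- tray: Yellow open tray, fixed, 130 (its x) by 160 (its y) by 22 mm high, wall and floor 4 to 5 mm thick; origin at the centre of its underside. It is on the left or on the right, a black screw case of similar size being on the other side.
- mug: Blue mug, 90 mm high, bystander; origin at its underside.
- tape_roll: Orange tape ring, 90 mm across and 20 mm high, bystander; origin at its underside.
- screwdriver: Orange-handled screwdriver lying on the bench, bystander.
Things that resemble listed ones, but are neither listed nor needed, are in the scene too. What is meant by the part that bears red_plug_mid is not blue or purple, and is the larger of those in its own colour.

How it is judged:
By the outcome, as a careful person would: the job done as asked, in the order asked, and still so for the second after the job is handed in, while the arm keeps its last pose, push and grip.
It also fails if it takes over 58 s, if anything falls off the work surface, if the arm or the gripper's body presses on something with over 40 N, if the wrist force passes 120 N, or if a joint passes its speed limit or range.

## Working session

There is one attempt and no reset: what is moved stays moved. The work goes in short steps, Python scripts to look and compute and a tool call to move; the robot and the scene stay as the last step left them, time stands still between calls to the robot, and variables do not carry over. Pictures are saved under pics/ and viewed, and the job is handed in when it is done.

Besides the shell and the picture viewer there is one more tool, called after "Request:" as name(argument=value, ...) on one line, values as JSON. jog_arm: Moves the arm, as the interface text tells. Its arguments: {"type":"object","properties":{"series":{"type":"array","items":{"type":"number"}},"squeeze":{"type":"number"}},"required":["series"]}

```bash
mkdir -p pics; ls
python3 - <<'E'
from cell import manip
import cv2,numpy as np
s=manip.read_state();print(s)
for n in("top","side"):
    c=manip.camera(n);cv2.imwrite(f"pics/{n}0.png",c["color"]);np.savez(f"{n}0.npz",**c)
    print(n,c["fx"],c["cx"],c["cy"],c["pose"])
E
```

```text
pics
{'clock': 0.0, 'joints': array([ 1.17139179e+00,  3.00465476e-01,  1.52154962e+00,  2.08961313e-06,
        1.32070943e+00, -6.66178249e-02]), 'qd': array([-0.00115054, -0.00146138, -0.00106338, -0.00098297,  0.00204536,
        0.00206315]), 'effort': array([ 2.53852464e-03, -5.31813526e+01, -3.52729154e+01,  7.09502120e-02,
        2.46710074e-02, -9.68912400e-05]), 'eef_pos': array([179.59452712, 519.60741149, 223.90271264]), 'eef_rot': array([-1.63920235,  1.56966445, -1.97198958]), 'wrist_force': array([0.28378597, 0.38937298, 0.88236623]), 'moment': array([-0.00913604,  0.06756929,  0.02138931]), 'finger_gap': 93.88399098811526}
top 403.14938584613066 320.6207366967432 198.82031442947962 [[ 1.54727578e-02 -9.86555920e-01  1.62689924e-01  4.25036750e+02]
 [-9.99879842e-01 -1.54204592e-02  1.58432268e-03  7.79101950e+00]
 [ 9.45730411e-04 -1.62694889e-01 -9.86675974e-01  1.05238913e+03]
 [ 0.00000000e+00  0.00000000e+00  0.00000000e+00  1.00000000e+00]]
side 421.36053345314906 322.6396212288858 204.19763977782108 [[-9.58193939e-01 -1.68416828e-01  2.31300987e-01  3.48244544e+02]
 [-2.86105898e-01  5.56103376e-01 -7.80315610e-01  7.56032909e+02]
 [ 2.79102002e-03 -8.13870264e-01 -5.81039932e-01  6.77651400e+02]
 [ 0.00000000e+00  0.00000000e+00  0.00000000e+00  1.00000000e+00]]
```

View pics/top0.png

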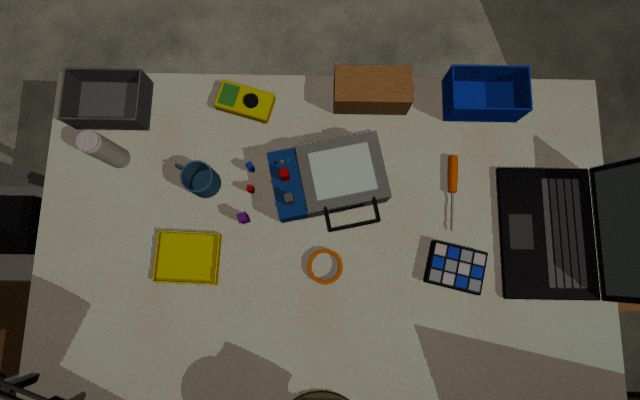

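View pics/side0.png

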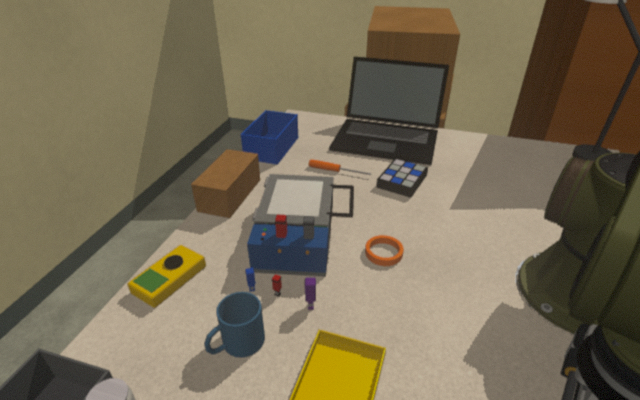

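The top view shows the station with its blue deck at about (287,185), the red plug at (284,173) in the rear socket and the grey plug at (289,198) in front. The bar is at (354,222) and the yellow tray at (187,257). The small red, blue and purple plugs near (250,190) are decoys lying on the bench.

```bash
cat > h.py <<'E'
import numpy as np,cv2
def cloud(c,pose=None):
    P=c["pose"] if pose is None else pose
    z=np.asarray(c["range_z"],float);v,u=np.mgrid[:400,:640]
    p=np.stack([(u-c["cx"])/c["fx"]*z,(v-c["cy"])/c["fy"]*z,z],-1)
    w=p@P[:3,:3].T+P[:3,3]; w[z<=0]=np.nan
    return w
def fl(w,m):
    q=w[m];return q[~np.isnan(q).any(1)]
E
python3 - <<'E'
from h import *
c=np.load("top0.npz");w=cloud(c);col=c["color"];hsv=cv2.cvtColor(col,cv2.COLOR_BGR2HSV).astype(int)
H,S,V=hsv[...,0],hsv[...,1],hsv[...,2];Z=w[...,2]
v,u=np.mgrid[:400,:640]
def box(a,b,c_,d):return (u>=a)&(u<=b)&(v>=c_)&(v<=d)
def rep(n,m):
    q=fl(w,m)
    r=cv2.minAreaRect(q[:,:2].astype(np.float32))
    print(n,len(q),"med",np.median(q,0).round(1),"rect",np.round(r[0],1),np.round(r[1],1),round(r[2],1),"z",np.percentile(q[:,2],[5,50,95]).round(1))
rep("bench",box(380,420,220,300))
rep("deck",box(262,312,145,222)&(H>95)&(H<125)&(S>120)&(Z>78)&(Z<92))
rep("red",box(270,300,160,190)&((H<8)|(H>172))&(S>150)&(Z>110))
rep("grey",box(275,305,185,208)&(Z>110))
rep("case",box(262,395,125,225)&(Z>75)&(Z<98)&~box(322,384,212,235))
rep("bar",box(318,386,195,236)&(V<50)&(Z>70))
rep("tray",box(145,230,220,292)&(H>20)&(H<35)&(S>150)&(Z>15))
rep("mug",box(175,225,155,200)&(Z>70))
rep("tape",box(300,350,240,290)&(Z>12))
rep("decoyb",box(243,258,158,173)&(Z>8));rep("decoyr",box(243,258,180,196)&(Z>8));rep("decoyp",box(235,252,208,226)&(Z>8))
cv2.imwrite("pics/zoom.png",cv2.resize(col[120:240,230:400],None,fx=4.5,fy=4.5,interpolation=cv2.INTER_CUBIC))
E
```

```text
bench 3302 med [ 4.418e+02 -1.980e+02  3.000e-01] rect [ 443.4 -195.3] [205.2 119.6] 1.1 z [-2.9  0.3  3.4]
deck 1598 med [619.7  92.8  85. ] rect [624.2  94.2] [169.1  68.9] 12.2 z [82.2 85.  87.9]
red 96 med [635.8  96.8 133.9] rect [638.1  97.4] [20.4 21.4] 14.6 z [116.2 133.9 137.5]
grey 105 med [579.5  84.7 133.9] rect [581.  85.] [23.1 22.2] 12.2 z [121.  133.9 136.8]
case 7632 med [645.6 -13.   91.2] rect [636.   -8.6] [206.8 284.5] 12.0 z [83.5 91.2 94.7]
bar 330 med [531.4 -72.7  92.3] rect [548.1 -68.7] [ 59.7 150.9] 12.6 z [88.1 92.3 95.2]
tray 417 med [429.3 347.6  21.3] rect [440.7 348.9] [162.3 129.2] 88.2 z [16.8 21.3 24.7]
mug 362 med [641.6 323.7  85.8] rect [644.  318.7] [95.3 79.1] 25.8 z [71.7 85.8 92.3]
tape 398 med [422.9  -3.   20. ] rect [424.2  -2.7] [87.2 88.1] 27.1 z [16.5 20.  23.5]
decoyb 66 med [671.7 192.3  55. ] rect [674.4 193.7] [17.  16.9] 29.7 z [28.4 55.  60.5]
decoyr 59 med [614.9 189.   50.6] rect [617.2 190.8] [15.7 15.1] 83.7 z [22.  50.6 53.7]
decoyp 122 med [538.1 199.8  74.2] rect [540.  202.3] [22.3 22.4] 20.3 z [34.8 74.2 79.2]
```

View pics/zoom.png

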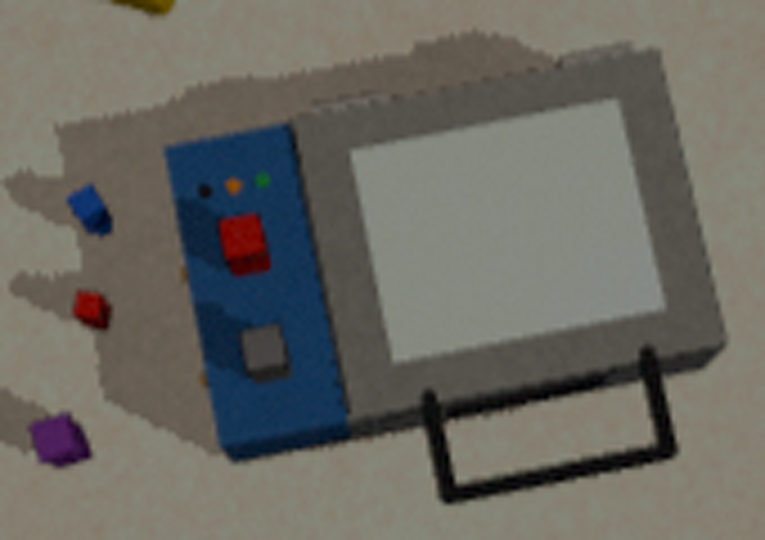

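Run:
```python
from h import *
from scipy.spatial.transform import Rotation as R
from cell import manip
c=np.load("top0.npz");w=cloud(c);V=c["color"].max(-1);v,u=np.mgrid[:400,:640]
t=np.radians(12.15);Rt=np.array([[np.cos(t),np.sin(t)],[-np.sin(t),np.cos(t)]])
o=np.array([646.4,-8.4])
m=(u>310)&(u<395)&(v>190)&(v<240)&(V<60)&(w[...,2]>70)
q=fl(w,m);s=(q[:,:2]-o)@Rt.T
b=s[:,0]<-122
print("bar station x",np.percentile(s[b,0],[5,50,95]),"y range",s[b,1].min(),s[b,1].max(),"z",np.median(q[b,2]), np.polyfit(s[b,1],s[b,0],1))
m=(u>262)&(u<395)&(v>125)&(v<225)&(w[...,2]>75)&(w[...,2]<98)
s=(fl(w,m)[:,:2]-o)@Rt.T; s=s[(s[:,0]>-92)]
print(np.percentile(s,[.3,99.7],axis=0))
st=manip.read_state();T=R.from_euler("xyz",st["eef_rot"]).as_matrix();print(T.round(3))
a=np.degrees(np.arctan2(T[1,1],T[0,1]));print("jaw yaw",a)
```

```text
bar station x [-138.18623021 -134.22197444 -125.7435833 ] y range -99.20685615796457 28.933326821226938 z 92.34351793780996 [-4.54815043e-03 -1.33881713e+02]
[[ -85.11544645 -138.80398413]
 [  90.39677779  139.73206048]]
[[-0.     0.327  0.945]
 [-0.001  0.945 -0.327]
 [-1.    -0.001 -0.   ]]
jaw yaw 70.93492554316911
```

Request:
jog_arm(series=[0,0,0.2,0.15,-0.14,-0.02,0.28,0,0,0.4,0.3,-0.28,-0.024,0.28,0,0,0.545,0.459,-0.422,-0.024,0.28,0,0,0.545,0.459,-0.422,-0.024,0.28,0,0,0.545,0.459,-0.422,-0.024,0.28,0,0,0.545,0.459,-0.422,-0.024,0.28,0,0,0.545,0.459,-0.422,-0.024,0.28,0,0,0.545,0.459,-0.422,-0.024,0.28,0,0,0.545,0.459,-0.422,-0.024,0.28,0,0,0.545,0.459,-0.422,-0.024,0.28,0,0,0.545,0.459,-0.422,-0.024,0.28,0,0,0.545,0.459,-0.422,-0.024,0.28,0,0,0.545,0.459,-0.422,-0.024,0.28,0,0,0.545,0.459,-0.422,-0.024,0.28,0,0,0.545,0.459,-0.422,-0.024,0.28], squeeze=30)

```text
clock: 1.98
eef_pos: [638.3, 98.6, 200.8]
eef_rot: [-0.088, 1.57, 0.126]
wrist_force: [0.7, -0.1, 0.3]
finger_gap: 60.5
```

Next, check the alignment with the wrist camera.

Run:
```python
from h import *
from scipy.spatial.transform import Rotation as R
from cell import manip
s=manip.read_state();c=manip.camera("wrist");cv2.imwrite("pics/w1.png",c["color"])
T=np.eye(4);T[:3,:3]=R.from_euler("xyz",s["eef_rot"]).as_matrix();T[:3,3]=s["eef_pos"]
print(s["eef_pos"],T[:3,1],s["joints"].round(3))
w=cloud(c,T@c["mount"]);hsv=cv2.cvtColor(c["color"],cv2.COLOR_BGR2HSV).astype(int)
H,S=hsv[...,0],hsv[...,1]
m=((H<8)|(H>172))&(S>130)&(w[...,2]>130)&(w[...,2]<142)
q=fl(w,m);print(len(q),cv2.minAreaRect(q[:,:2].astype(np.float32)),np.median(q,0))
```

```text
[638.34078501  98.56287964 200.84935781] [-2.11598822e-01  9.77356607e-01 -4.20265581e-05] [ 0.096  0.534  1.249  0.     1.359 -1.688]
673 ((637.141357421875, 97.01362609863281), (21.212608337402344, 21.131362915039062), 11.914379119873047) [636.89400446  96.5655848  133.90544593]
```

View pics/w1.png

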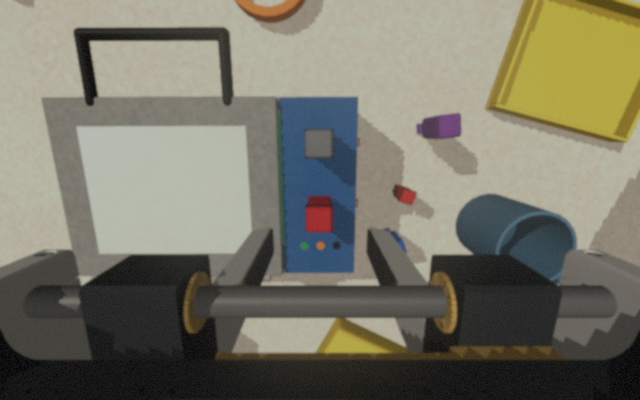

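The wrist view shows the red head at (318,215), centred between the fingers, with the grey plug clear at (318,143). I measured red at (637.3, 97.0), so I'll shift about 1 mm, go down and grip.

Request:
jog_arm(series=[0,0,0,-0.001,-0.0015,-0.04,0.28,0,0,0,-0.001,-0.0015,-0.07,0.28,0,0,0,-0.001,-0.0015,-0.086,0.28,0,0,0,-0.001,-0.0015,-0.086,0.28,0,0,0,-0.001,-0.0015,-0.086,-0.7,0,0,0,-0.001,-0.0015,-0.086,-0.7,0,0,0,-0.001,-0.0015,-0.086,-0.7,0,0,0,-0.001,-0.0015,-0.086,-0.7,0,0,0,-0.001,-0.0015,-0.086,-0.7,0,0,0,-0.001,-0.0015,-0.086,-0.7], squeeze=40)

```text
clock: 3.28
eef_pos: [637.7, 96.8, 114.7]
eef_rot: [1.082, 1.57, 1.294]
wrist_force: [-1.5, 4.7, 1.8]
finger_gap: 21.6
```

Request:
jog_arm(series=[0,0,0,0,0,0.003,-0.7,0,0,0,0,0,0.006,-0.7,0,0,0,0,0,0.009,-0.7,0,0,0,0,0,0.012,-0.7,0,0,0,0,0,0.018,-0.7,0,0,0,0,0,0.026,-0.7,0,0,0,0,0,0.034,-0.7,0,0,0,0,0,0.042,-0.7,0,0,0,0,0,0.06,-0.7,0,0,0,0,0,0.09,-0.7,0,0,0,0,0,0.09,-0.7,0,0,0,0,0,0.09,-0.7])

```text
clock: 4.78
eef_pos: [637.5, 96.2, 203.9]
eef_rot: [-3.115, 1.57, -2.902]
wrist_force: [-0.4, -0.2, -1.0]
finger_gap: 21.5
```

Run:
```python
from h import *
from cell import manip
s=manip.read_state();print(s["wrist_force"],s["finger_gap"],s["eef_pos"])
c=manip.camera("side");cv2.imwrite("pics/s2.png",c["color"])
```

```text
[-0.37911986 -0.20063892 -1.00507425] 21.50525520947623 [637.45385231  96.22471562 203.9395119 ]
```

View pics/s2.png

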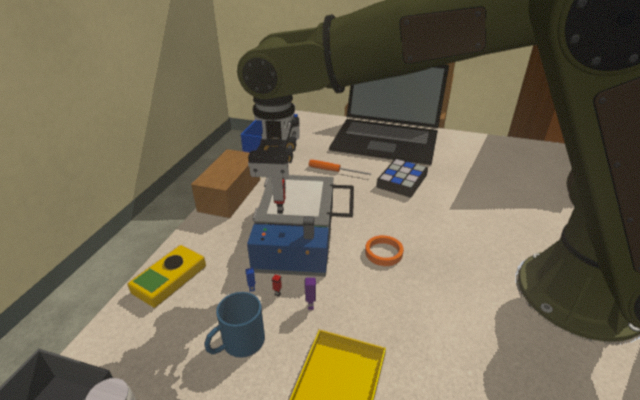

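Request:
jog_arm(series=[0,0,0,-0.05,0.063,0,-0.7,0,0,0,-0.1,0.126,0,-0.7,0,0,0,-0.15,0.19,0,-0.7,0,0,0,-0.197,0.253,0,-0.7,0,0,0,-0.197,0.253,0,-0.7,0,0,0,-0.197,0.253,0,-0.7,0,0,0,-0.197,0.253,-0.05,-0.7,0,0,0,-0.197,0.253,-0.1,-0.7,0,0,0,-0.197,0.253,-0.12,-0.7,0,0,0,-0.197,0.253,-0.133,-0.7,0,0,0,-0.197,0.253,-0.139,-0.7,0,0,0,-0.197,0.253,-0.141,-0.7,0,0,0,-0.197,0.253,-0.141,-0.7,0,0,0,-0.197,0.253,-0.141,-0.7])

```text
clock: 6.58
eef_pos: [440.9, 349.5, 64.0]
eef_rot: [0.396, 1.57, 0.608]
wrist_force: [-0.5, 0.1, -1.2]
finger_gap: 21.6
```

Run:
```python
from h import *
from cell import manip
s=manip.read_state();print(s["wrist_force"],s["finger_gap"],s["eef_pos"])
c=manip.camera("side");cv2.imwrite("pics/s3.png",c["color"])
c=manip.camera("wrist");cv2.imwrite("pics/w3.png",c["color"])
```

```text
[-0.5383381   0.05723991 -1.24072387] 21.55562450842678 [440.90047814 349.47885931  64.03319314]
```

View pics/s3.png

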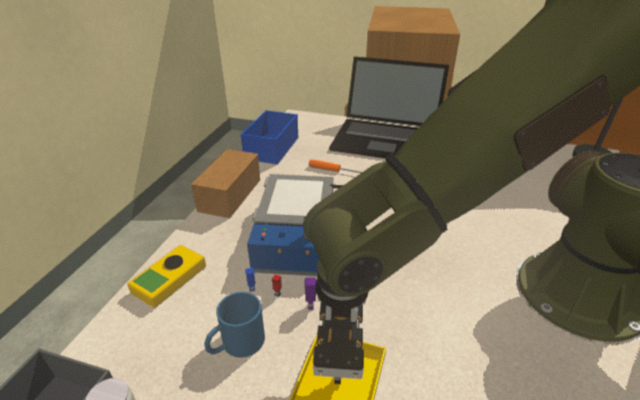

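View pics/w3.png

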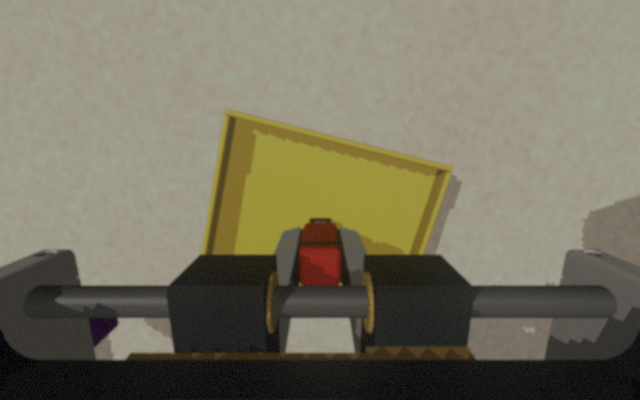

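The wrist view shows the red plug at (320,265), held over the middle of the tray. I'll lower it the last few millimetres, release and rise.

Request:
jog_arm(series=[0,0,0,0,0,-0.002,-0.7,0,0,0,0,0,-0.003,-0.7,0,0,0,0,0,-0.003,-0.7,0,0,0,0,0,-0.003,-0.4,0,0,0,0,0,-0.003,-0.3,0,0,0,0,0,-0.003,-0.1,0,0,0,0,0,-0.003,0.2,0,0,0,0,0,-0.003,0.2,0,0,0,0,0,0.03,0.2,0,0,0,0,0,0.08,0.2,0,0,0,0,0,0.14,0.0,0,0,0,0,0,0.18,-0.06,0,0,0,0,0,0.18,-0.06])

```text
clock: 8.3
eef_pos: [441.4, 349.8, 246.6]
eef_rot: [0.397, 1.565, 0.609]
wrist_force: [0.1, -1.3, -0.8]
finger_gap: 44.1
```

Run:
```python
from h import *
from cell import manip
s=manip.read_state();print(s["wrist_force"],s["finger_gap"],s["eef_pos"])
c=manip.camera("wrist");cv2.imwrite("pics/w4.png",c["color"])
```

```text
[ 0.05940423 -1.28079869 -0.79941901] 44.125921681246425 [441.39398039 349.84178996 246.58106685]
```

View pics/w4.png

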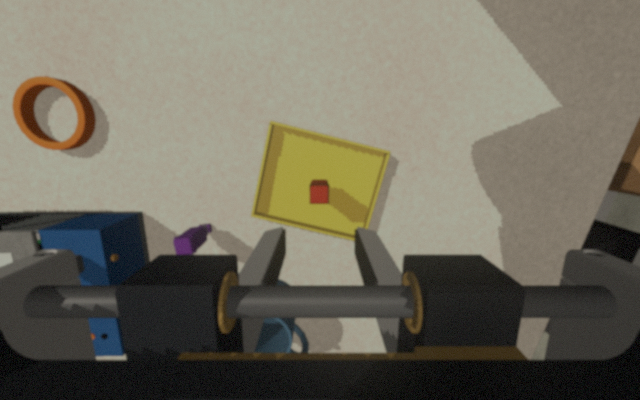

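The red plug stands free in the tray at pixel (319,190). Next I'll go above the bar with the jaws turned along the station's x.

Request:
jog_arm(series=[0,0,-0.18,0.01,-0.05,0,-0.06,0,0,-0.36,0.02,-0.1,0,-0.06,0,0,-0.54,0.03,-0.15,0,-0.06,0,0,-0.72,0.04,-0.2,0,-0.06,0,0,-0.9,0.05,-0.25,0,-0.06,0,0,-1.08,0.06,-0.3,0,-0.06,0,0,-1.26,0.07,-0.35,0,-0.06,0,0,-1.44,0.08,-0.4,0,-0.06,0,0,-1.571,0.08,-0.421,-0.03,-0.06,0,0,-1.571,0.08,-0.421,-0.045,-0.06,0,0,-1.571,0.08,-0.421,-0.045,-0.06,0,0,-1.571,0.08,-0.421,-0.045,-0.06,0,0,-1.571,0.08,-0.421,-0.045,-0.06,0,0,-1.571,0.08,-0.421,-0.045,-0.06])

```text
clock: 10.1
eef_pos: [520.8, -71.4, 199.0]
eef_rot: [1.179, 1.57, -0.178]
wrist_force: [0.7, 0.2, 0.5]
finger_gap: 44.4
```

```bash
cat > wl.py <<'E'
import sys
from h import *
from scipy.spatial.transform import Rotation as R
from cell import manip
s=manip.read_state();c=manip.camera("wrist");cv2.imwrite("pics/%s.png"%sys.argv[1],c["color"])
T=np.eye(4);T[:3,:3]=R.from_euler("xyz",s["eef_rot"]).as_matrix();T[:3,3]=s["eef_pos"]
print(s["eef_pos"],T[:3,1],s["joints"].round(3),s["finger_gap"],s["wrist_force"])
np.savez("w.npz",T=T,w=cloud(c,T@c["mount"]),col=c["color"])
E
python3 wl.py w5
python3 - <<'E'
from h import *
d=np.load("w.npz");w=d["w"];V=d["col"].max(-1)
t=np.radians(12.15);Rt=np.array([[np.cos(t),np.sin(t)],[-np.sin(t),np.cos(t)]]);o=np.array([646.4,-8.4])
s=np.einsum('ij,abj->abi',Rt,w[...,:2]-o)
m=(V<70)&(w[...,2]>75)&(w[...,2]<100)&(s[...,0]<-124)&(s[...,0]>-150)&(s[...,1]<60)&(s[...,1]>-120)
q=s[m];print(len(q),np.percentile(q,[1,50,99],axis=0),np.median(w[m],0))
E
```

```text
[520.84221658 -71.35605581 198.96260946] [9.77412051e-01 2.11341216e-01 7.56791939e-04] [-0.206  0.268  1.623  0.     1.25  -0.419] 44.41699370147255 [0.66210158 0.24224031 0.47514997]
1043 [[-138.03721678  -96.80672845]
 [-134.45189049  -30.9057274 ]
 [-124.65537111   27.23250196]] [520.66675465 -66.87659998  91.38990039]
```

View pics/w5.png

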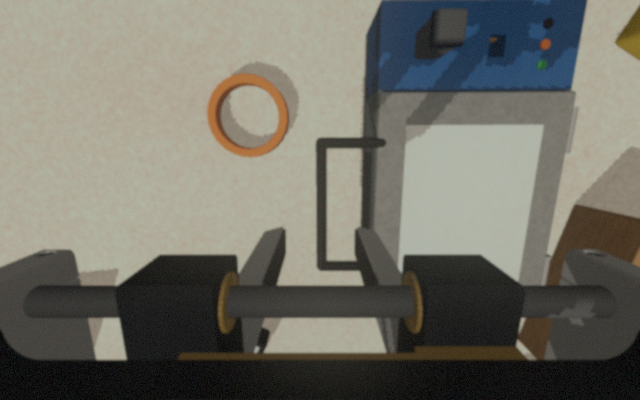

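The bar at column 321 is centred between the fingers and the grey plug is still in its socket at (450,27). I'll go down and close.

Request:
jog_arm(series=[0,0,0,0.001,0,-0.04,-0.06,0,0,0,0.001,0,-0.08,-0.06,0,0,0,0.001,0,-0.1,-0.06,0,0,0,0.001,0,-0.11,-0.06,0,0,0,0.001,0,-0.11,-0.06,0,0,0,0.001,0,-0.11,-0.95,0,0,0,0.001,0,-0.11,-0.95,0,0,0,0.001,0,-0.11,-0.95,0,0,0,0.001,0,-0.11,-0.95,0,0,0,0.001,0,-0.11,-0.95], squeeze=30)

```text
clock: 11.4
eef_pos: [522.2, -71.6, 88.8]
eef_rot: [1.374, 1.569, 0.015]
wrist_force: [5.4, 2.1, -0.5]
finger_gap: 9.2
```

Run:
```python
import numpy as np
from cell import manip
s=manip.read_state();print(s["eef_pos"],s["finger_gap"],s["wrist_force"],s["moment"])
t=np.radians(12.15)
for a in range(0,56,5):
    r=np.radians(a);b=220*(1-np.cos(r));print(a,round(b*np.cos(t)/1e3,4),round(b*np.sin(t)/1e3,4),round(.22*np.sin(r),4))
```

```text
[522.229819   -71.60764751  88.76300186] 9.180582077029666 [ 5.40786915  2.054426   -0.53770089] [ 0.18219358 -0.89123454 -0.00832246]
0 0.0 0.0 0.0
5 0.0008 0.0002 0.0192
10 0.0033 0.0007 0.0382
15 0.0073 0.0016 0.0569
20 0.013 0.0028 0.0752
25 0.0202 0.0043 0.093
30 0.0288 0.0062 0.11
35 0.0389 0.0084 0.1262
40 0.0503 0.0108 0.1414
45 0.063 0.0136 0.1556
50 0.0768 0.0165 0.1685
55 0.0917 0.0197 0.1802
```

The bar is gripped. I'll lift to about 25° first and check.

Request:
jog_arm(series=[0,0,0,0.0002,0,0.0096,-0.95,0,0,0,0.0008,0.0002,0.0192,-0.95,0,0,0,0.0018,0.0004,0.0287,-0.95,0,0,0,0.0033,0.0007,0.0382,-0.95,0,0,0,0.0051,0.0011,0.0476,-0.95,0,0,0,0.0073,0.0016,0.0569,-0.95,0,0,0,0.01,0.0021,0.0662,-0.95,0,0,0,0.013,0.0028,0.0752,-0.95,0,0,0,0.0165,0.0035,0.0842,-0.95,0,0,0,0.0202,0.0043,0.093,-0.95,0,0,0,0.0202,0.0043,0.093,-0.95,0,0,0,0.0202,0.0043,0.093,-0.95])

```text
clock: 12.9
eef_pos: [543.4, -66.9, 180.7]
eef_rot: [1.539, 1.567, 0.18]
wrist_force: [20.8, 2.9, -15.0]
finger_gap: 9.1
```

Run:
```python
from h import *
from cell import manip
s=manip.read_state();print(s["wrist_force"],s["moment"],s["finger_gap"],s["eef_pos"])
c=manip.camera("side");cv2.imwrite("pics/s6.png",c["color"])
```

```text
[ 20.7960944    2.92545261 -15.02893408] [ 3.90488668e-01 -3.58602557e+00 -7.22595473e-04] 9.09243815147089 [543.35914147 -66.94153306 180.70887354]
```

View pics/s6.png

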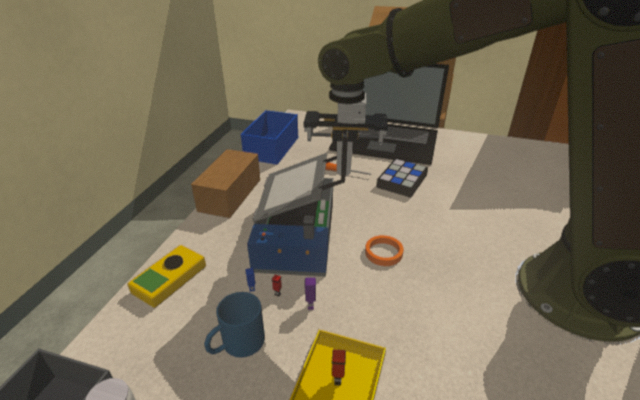

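The cover is lifting, the grey plug is in its socket at (308,228) and the red one stands in the tray at (338,365). A radial pull of about 25 N shows my arc runs a few mm too far from the hinge, so I'll correct by 3 mm while rising to 40°.

Request:
jog_arm(series=[0,0,0,0.0027,0.0006,-0.0013,-0.95,0,0,0,0.0068,0.0015,0.007,-0.95,0,0,0,0.0112,0.0024,0.0155,-0.95,0,0,0,0.0162,0.0035,0.0235,-0.95,0,0,0,0.0212,0.0046,0.0315,-0.95,0,0,0,0.0268,0.0058,0.039,-0.95,0,0,0,0.0324,0.007,0.0465,-0.95,0,0,0,0.0324,0.007,0.0465,-0.95,0,0,0,0.0324,0.007,0.0465,-0.95])

```text
clock: 14.08
eef_pos: [572.7, -60.6, 227.8]
eef_rot: [-1.75, 1.566, -3.109]
wrist_force: [-12.7, -0.3, 5.2]
finger_gap: 9.4
```

```bash
cat > ck.py <<'E'
import numpy as np
from cell import manip
s=manip.read_state();f=s["wrist_force"];p=s["eef_pos"];t=np.radians(12.15)
h=np.array([646.4,-8.4])+85*np.array([np.cos(t),np.sin(t)])
d=(p[:2]-h)@[np.cos(t),np.sin(t)]
a=np.arctan2(p[2]-86,-d);print("pos",p,"r",np.hypot(p[2]-86,d),"angle",np.degrees(a),"asin",np.degrees(np.arcsin((p[2]-88)/220)))
fx=f[:2]@[np.cos(t),np.sin(t)]
print("F",f,"radial(to hinge)",fx*np.cos(a)-f[2]*np.sin(a),"tang",fx*np.sin(a)+f[2]*np.cos(a),"gap",s["finger_gap"],np.abs(s["qd"]).max())
E
python3 ck.py
```

```text
pos [572.70887038 -60.55934587 227.84708519] r 219.88819045517874 angle 40.17222331998031 asin 39.46958863735156
F [-12.68632979  -0.28384408   5.24936265] radial(to hinge) -12.908542673379712 tang -4.02792696409562 gap 9.409279601806858 0.002394705015762181
```

Request:
jog_arm(series=[0,0,0,0.0055,0.0012,0.0079,-0.95,0,0,0,0.012,0.0026,0.0149,-0.95,0,0,0,0.0188,0.004,0.0215,-0.95,0,0,0,0.0259,0.0056,0.0279,-0.95,0,0,0,0.0259,0.0056,0.0279,-0.95,0,0,0,0.0259,0.0056,0.0279,-0.95,0,0,0,0.0259,0.0056,0.0279,-0.95,0,0,0,0.0259,0.0056,0.0279,-0.95])

```text
clock: 15.08
eef_pos: [599.5, -54.7, 256.1]
eef_rot: [-1.847, 1.569, 3.078]
wrist_force: [-8.1, 1.5, 3.4]
finger_gap: 9.2
```

```bash
python3 ck.py
python3 - <<'E'
from h import *
from cell import manip
for n in("side","top"):
    c=manip.camera(n);cv2.imwrite(f"pics/{n}7.png",c["color"]);np.savez(n+"7.npz",**c)
    w=cloud(c);t=np.radians(12.15);o=np.array([646.4,-8.4])
    sx=(w[...,0]-o[0])*np.cos(t)+(w[...,1]-o[1])*np.sin(t);sy=-(w[...,0]-o[0])*np.sin(t)+(w[...,1]-o[1])*np.cos(t)
    V=c["color"].max(-1)
    # bright panel of the cover
    if n=="side": print("V",np.percentile(V[170:215,265:325],[10,50,90]))
    m=(sx>-75)&(sx<95)&(sy>-130)&(sy<62)&(w[...,2]>100)&(w[...,2]<260)
    x,z=sx[m],w[...,2][m]
    # RANSAC line z = -k (x-85)+c
    best=0
    rng=np.random.default_rng(0)
    for _ in range(500):
        i,j=rng.integers(len(x),size=2)
        if abs(x[i]-x[j])<30: continue
        k=(z[j]-z[i])/(x[j]-x[i]);b=z[i]-k*x[i]
        inl=abs(z-k*x-b)/np.hypot(1,k)<4
        if inl.sum()>best: best=inl.sum();bi=inl
    mu=np.array([x[bi].mean(),z[bi].mean()]);_,_,vt=np.linalg.svd(np.c_[x[bi],z[bi]]-mu,full_matrices=False)
    print(n,len(x),best,"angle",np.degrees(np.arctan(-vt[0,1]/vt[0,0])))
E
```

```text
pos [599.4750145  -54.66980609 256.05753899] r 220.66127810771854 angle 50.41430098527417 asin 49.8090441278393
F [-8.07706628  1.54421266  3.40043904] radial(to hinge) -7.445185575475916 tang -3.6679901142313005 gap 9.218171381566064 0.001251172449766969
V [ 40.  71. 130.]
side 1549 1458 angle 48.85920261053159
top 760 760 angle 48.90712066535951
```

View pics/side7.png

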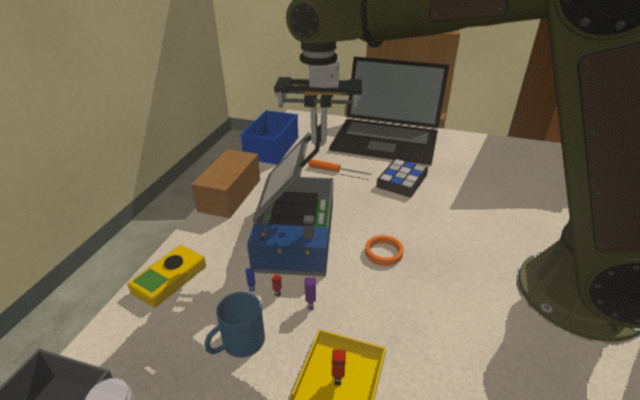

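View pics/top7.png

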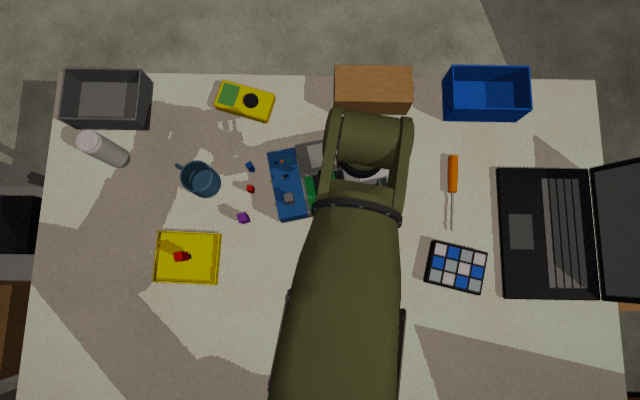

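Tool position gives 50.4° and two camera plane fits give 48.9°. The red plug is in the tray at (181,257) and the grey plug is in its socket at (289,198). I'll hold briefly to confirm it stays still, then hand in.

Request:
jog_arm(series=[0,0,0,0,0,0,-0.95,0,0,0,0,0,0,-0.95,0,0,0,0,0,0,-0.95,0,0,0,0,0,0,-0.95,0,0,0,0,0,0,-0.95,0,0,0,0,0,0,-0.95])

```text
clock: 15.92
eef_pos: [599.5, -54.7, 256.1]
eef_rot: [-1.851, 1.569, 3.073]
wrist_force: [-9.1, 1.7, 3.0]
finger_gap: 9.0
```

```bash
python3 ck.py; python3 -c "
from cell import manip
print(manip.sign_off())"
```

```text
pos [599.49465805 -54.68006111 256.06970417] r 220.6597927624044 angle 50.41972475866138 asin 49.813953815277344
F [-9.08127654  1.69785159  2.98738433] radial(to hinge) -7.731388804781799 tang -4.66359383574124 gap 9.044415995114223 0.0020877345628816796
the job is handed in; nothing more can be done
None
```

I pulled the red plug straight up out of the rear socket and left it standing in the yellow tray. Then I lifted the cover by its bar and handed the job in at 15.9 s, still holding it open at about 50°.

- **Cover angle:** the tool position gives 49.8 to 50.4°, and plane fits to the side and top camera depth give 48.9°. They differ by about 1.5°, and all are within the 5° tolerance.
- **Stillness:** the arm did not move during a 0.75 s hold before hand-in, and the bar stayed gripped (finger gap 9 mm).
- **Forces:** my first lift arc ran a few mm too far from the hinge, giving about 25 N of radial pull at the wrist. I corrected it on the way up, leaving about 8 N.
- **Plugs and bench:** the last pictures show the red plug in the tray, the grey plug in its socket and the other things where they were.

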